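# Hang the coral bead box on the keeper peg

## Robot

A 6-joint arm with a two-finger parallel gripper is mounted at the origin on the work surface. World frame = base frame: x ahead of the robot, y to its left, z up, the work surface at z = 0. Lengths are in mm, angles in degrees, forces in N, time in s.
With the tool pointing down it reaches from about 300 to 950 mm from the base axis. Payload 3.1 kg.
Tool frame: the origin (TCP) lies midway between the tips of the shut fingers; the grasp point (between the pads) lies 19 mm behind it; z points along the fingers, y is the line along which they close (so a half turn about z gives the same grasp; the last joint's range is limited). The gripper opens to 85 mm and grips with 20 to 120 N. Pads are 22 mm wide; open, the fingers measure 114 mm over their backs; the gripper's body (76 mm by 85 mm) begins 54 mm behind the grasp point. The pads swing forward as they close: fully open they stand 13 mm farther back than shut.
Start: joints at [-76.587, 17.653, 93.61, -0, 68.738, -3.994], TCP at [186.941, -596.393, 231.272] pointing down, gripper open.
Joint ranges: [-175.34, 175.34], [-45.06, 112.39], [2.9, 150.54], [-68.45, 248.45], [3.09, 151.38], [-168.51, 168.51]. Speed limits (degrees/s): [159.86, 159.86, 180, 180, 180, 180].

## Interface

Orientations are given as a 3x3 rotation matrix whose columns are the frame's x, y, z axes.
In Python, from plant import bot gives the robot as it stands. Calls block until the motion is done:
- bot.move_pose(position, orientation): joint-space move of the TCP to a pose.
- bot.move_linear(position, v=150, attitude=None, max_force=None): straight line of the TCP; attitude=None keeps the orientation; v is the mean speed in mm/s. With max_force (N) it stops when the force on the tool has changed by that much, and returns True; else False.
- bot.movej(angles): joint-space move.
- bot.gripper_to(opening, effort=None): opening from 0.0 (shut) to 1.0 (fully open); effort is the grip in N (None keeps the last); returns when the fingers have stopped.
- bot.wait(seconds).
- bot.ik(position, orientation): joint angles nearest the present ones, or None.
- bot.grab_frame(name): name is "scene" or "top" or "wrist"; returns (picture, depth): 400x640x3 uint8, red, green, blue; 400x640 float32, mm along the optical axis (not along the pixel's ray), 0 where there is no reading.
- bot.camera_params(name): a dict with "vertical_fov" (degrees; the focal length in pixels is half the picture's height over the tangent of half this angle, whatever the lens; pixels are square), "cx", "cy" (the principal point, pixels), "world_to_cam" (4x4, takes a point from world to camera coordinates). Camera axes: x right, y up, looking along -z (the intrinsics and any distortion apply to the point x, -y, -z); pixel columns grow to the right and rows downward; lengths in mm; the calibration is good to about 2 mm. A picture is of the moment at which its call begins: read the wrist's pose just before it. camera_params takes no time and is no camera call; for the wrist camera it gives the pose at the moment of the call.
A pose or a line that the arm cannot do raises bot.Unreachable and nothing moves.
- bot.job_done(): hands the job in; it is judged then, once.
Readings, each from a call of its own:
- bot.get_time(): time.
- bot.get_q(): joint angles.
- bot.get_qd(): joint speeds.
- bot.get_joint_torque(): joint torques, N m.
- bot.get_ee_pos(): TCP position.
- bot.get_tool_rot(): TCP orientation.
- bot.get_contact_force(): force on the tool from outside, world axes, zero at the start.
- bot.get_torque(): the same for the moment, N m.
- bot.get_gripper_width(): opening from 0.0 (shut) to 1.0 (fully open).
- bot.get_finger_force(): force on a finger pad.
Only numpy, scipy, OpenCV 4.12 (cv2) and the standard library are available. Lean on these libraries where they do the work, as an engineer would, in place of code of your own. Each camera call takes 0.05 s, during which the arm holds its last target. There are 200 camera calls.

## Task

Pack the market display: hang the coral bead box by its window-like frame on the steel peg of the white stand. Push the frame over the peg's free end so that it lifts the brass flap, go on until the flap has dropped shut behind the frame, and leave the box hanging on the peg. Leave the black bead box standing where it is.

Things in the scene. Friction and masses are not known exactly. Their poses are not given: they have to be found in the camera images.
- coral_grip (a point): Coral bead box, 0.08-0.17 kg, upright. Heights above its underside, mm: box 63 (x) x 39 (y) to 45; over it a flat frame 60 wide (x), 8 thick (y), with a 40 x 40 window through it along y, from 59 to 99; on top an 18 x 18 grip stem from 109 to 154. Same from both faces. This point: on the stem at 134, 55 above the window's centre, 35 above its upper edge. z up, y through the window.
- peg_tip (a point): Centre of the free end of a level steel peg, 10 mm thick, 118 mm long, axis 170 mm above the table, on a fixed white stand with a dark wooden base (160 x 180 x 12 mm, under the peg). y runs along the peg, from this end inward to the post (24 mm square; its top is only 2 mm above the peg's upper side); z up. A brass flap is hinged just under the peg, 5 mm inward of this point.
- keeper (a joint): Brass flap, 14 wide, 4 thick, 38 mm long, 20 g, swinging freely. 0: hanging straight down under the peg's free end; it cannot swing outward. Grows to 1.5 rad as it is pushed inward and up to the peg's underside. Falls back to 0 by itself once what pushed it is more than about 50 mm inward of the free end.
- black_grip (a point): A bystander: a second bead box, black, same shape and size as the coral one. This point is on its stem, 134 mm above its underside; z up, y through its window.

How it is judged:
By the outcome, as a careful person would: the job done as asked, in the order asked, and still so for the second after the job is handed in, with the robot touching nothing.
It also fails if it takes over 40 s, if anything falls off the work surface, if the arm or the gripper's body presses on something with over 40 N, if the wrist force passes 120 N, or if a joint passes its speed limit or range.

## Working session

There is one attempt and no reset: what is moved stays moved. The work goes in short steps, each a Python script; the robot and the scene stay as the last script left them, time stands still between calls to the robot, and variables do not carry over. Pictures are saved under pics/ and viewed, at most 10 in all, crops included, and the job is handed in when it is done.

```bash
mkdir -p pics; ls; cat > h.py <<'E'
import numpy as np, cv2
from plant import bot
def grab(n):
    c=bot.camera_params(n); p,d=bot.grab_frame(n); return p,d,c
def cloud(d,c):
    h,w=d.shape; f=h/2/np.tan(np.radians(c["vertical_fov"])/2)
    v,u=np.mgrid[:h,:w]
    P=np.stack([(u-c["cx"])/f*d,-(v-c["cy"])/f*d,-d,np.ones_like(d)],-1)
    W=P@np.linalg.inv(np.array(c["world_to_cam"])).T
    W[d<=0]=np.nan
    return W[...,:3]
E
python3 - <<'E'
from h import *
for n in("scene","top"):
    p,d,c=grab(n); print(n,c); np.savez(n,p=p,d=d,W=cloud(d,c))
    cv2.imwrite(f"pics/{n}.png",p[...,::-1])
E
```

```text
pics
scene {'vertical_fov': 57.73989935709953, 'cx': 319.04388746373496, 'cy': 196.70272999720254, 'world_to_cam': array([[-1.56999418e-01,  9.87502996e-01,  1.37482848e-02,
         1.23040598e+02],
       [-5.43628144e-01, -9.80347547e-02,  8.33581207e-01,
         1.31335466e+02],
       [ 8.24511749e-01,  1.23397810e-01,  5.52225820e-01,
        -1.32939422e+03],
       [ 0.00000000e+00,  0.00000000e+00,  0.00000000e+00,
         1.00000000e+00]])}
top {'vertical_fov': 43.313542113570705, 'cx': 321.9820874323682, 'cy': 205.04345988634014, 'world_to_cam': array([[ 2.46554246e-02, -9.99295691e-01,  2.82883798e-02,
        -8.96023010e+01],
       [ 9.91586614e-01,  2.80425672e-02,  1.26370887e-01,
        -5.59941522e+02],
       [-1.27075162e-01,  2.49346509e-02,  9.91579632e-01,
        -1.28036262e+03],
       [ 0.00000000e+00,  0.00000000e+00,  0.00000000e+00,
         1.00000000e+00]])}
```

View pics/scene.png

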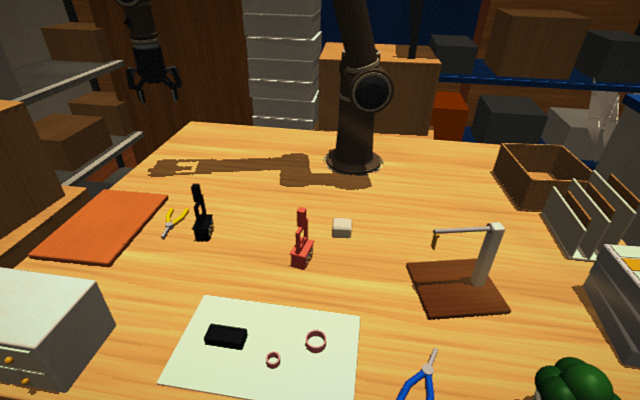

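View pics/top.png

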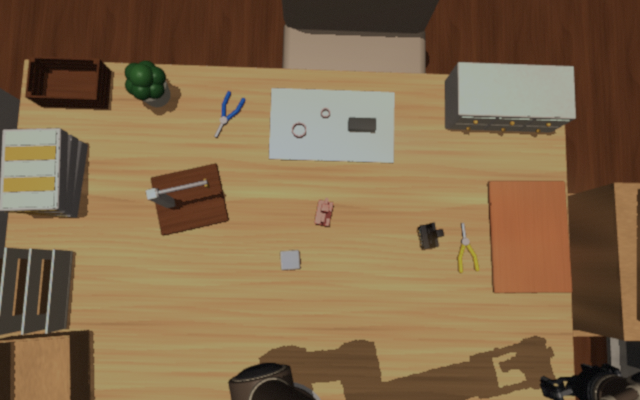

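The scene view shows coral at about (302,240), black at (203,215), and the peg running from its tip at (435,232) to the post at (493,228). In the top view coral is at (324,213), black at (429,236), the peg tip at (206,183) and the post at (152,194). Next I'll get coarse 3D positions from depth.

```bash
python3 - <<'E'
from h import *
for n,boxes in (("scene",dict(coral=(285,200,320,272),peg=(428,218,510,250),black=(185,180,217,245))),("top",dict(coral=(310,195,340,232),peg=(143,172,212,206),black=(412,218,446,252)))):
    z=np.load(n+".npz"); W=z["W"]; p=z["p"].astype(int)
    tab=W[250:290,300:420] if n=="top" else W[185:200,330:480]
    print(n,"table z",np.nanpercentile(tab[...,2],[5,50,95]))
    for k,(a,b,c,d) in boxes.items():
        w=W[b:d,a:c].reshape(-1,3); col=p[b:d,a:c].reshape(-1,3)
        for lo,hi in ([(110,150),(60,100),(20,42),(43,50)] if k!="peg" else [(160,180),(120,155)]):
            m=(w[:,2]>lo)&(w[:,2]<hi); q=w[m]
            if len(q)<3: print(k,lo,len(q)); continue
            e,v=np.linalg.eigh(np.cov(q[:,:2].T))
            print(k,lo,hi,len(q),q.mean(0).round(1),"min",q.min(0).round(),"max",q.max(0).round(),"ang",np.degrees(np.arctan2(v[1,1],v[0,1])).round(1))
E
```

```text
scene table z [0.14147778 2.06682226 4.04055784]
coral 110 150 152 [551.2 -79.  128.5] min [519. -90. 110.] max [574. -70. 150.] ang 138.6
coral 60 100 142 [548.1 -79.1  76.5] min [514. -88.  60.] max [575. -70. 100.] ang 169.1
coral 20 42 149 [563.1 -75.6  30.2] min [ 519. -101.   20.] max [577. -57.  42.] ang 141.8
coral 43 50 188 [551.2 -75.4  46.2] min [ 512. -103.   43.] max [578. -57.  50.] ang 157.4
peg 160 180 486 [577.5 278.2 173.3] min [547. 198. 160.] max [603. 338. 180.] ang 103.1
peg 120 155 265 [574.  299.  139.4] min [555. 200. 120.] max [601. 338. 155.] ang 101.7
black 110 150 135 [ 497.4 -350.9  129.2] min [ 467. -362.  110.] max [ 522. -344.  150.] ang 157.4
black 60 100 125 [ 494.4 -352.3   77.7] min [ 460. -362.   60.] max [ 522. -343.  100.] ang -170.4
black 20 42 138 [ 508.6 -344.1   30.1] min [ 461. -366.   20.] max [ 524. -331.   42.] ang 160.5
black 43 50 151 [ 496.3 -348.    46.2] min [ 458. -373.   43.] max [ 524. -330.   50.] ang 176.3
top table z [-4.09362509  0.45297715  4.94694331]
coral 110 150 38 [538.7 -76.6 121.4] min [518. -85. 110.] max [570. -68.
[... 151 characters left out ...]
101.   22.] max [575. -55.  42.] ang 161.0
coral 43 50 199 [539.  -76.6  46.2] min [ 509. -101.   43.] max [573. -55.  50.] ang 174.0
peg 160 180 336 [570.7 277.3 174.7] min [545. 201. 161.] max [599. 339. 180.] ang 105.4
peg 120 155 55 [559.3 296.7 136.9] min [545. 204. 120.] max [597. 334. 152.] ang 108.3
black 110 150 54 [ 484.6 -347.4  124.4] min [ 459. -358.  110.] max [ 513. -341.  150.] ang -165.8
black 60 100 49 [ 488.5 -349.1   74.5] min [ 458. -359.   60.] max [ 517. -343.  100.] ang -168.9
black 20 42 57 [ 488.1 -336.3   32.7] min [ 454. -363.   20.] max [ 514. -329.   42.] ang -172.0
black 43 50 138 [ 483.7 -342.8   45.9] min [ 454. -372.   43.] max [ 516. -328.   50.] ang -167.8
```

```bash
python3 - <<'E'
from h import *
c=bot.camera_params("wrist"); M=np.linalg.inv(np.array(c["world_to_cam"]))
R=np.array(bot.get_tool_rot()); p=np.array(bot.get_ee_pos())
print(R.round(3),"cam pos in tool",(R.T@(M[:3,3]-p)).round(1),"cam axes in tool\n",(R.T@M[:3,:3]).round(2),c["vertical_fov"],bot.get_time())
E
```

```text
[[ 0.954  0.299 -0.001]
 [ 0.299 -0.954  0.002]
 [ 0.    -0.002 -1.   ]] cam pos in tool [  65.4   -0.8 -143.8] cam axes in tool
 [[ 0.    0.97  0.26]
 [ 1.    0.   -0.  ]
 [-0.    0.26 -0.97]] 69.19137278605945 0.1
```

```bash
python3 - <<'E'
from h import *
R=np.array([[1,0,0],[0,-1,0],[0,0,-1.]])
for n,P in (("wp",[575,250,330]),("wc",[535,-77,300])):
    bot.move_pose(P,R)
    p,d,c=grab("wrist"); np.savez(n,p=p,d=d,W=cloud(d,c)); cv2.imwrite(f"pics/{n}.png",p[...,::-1]); print(bot.get_time(),bot.get_q())
a,b=[cv2.imread(f"pics/{n}.png") for n in("wp","wc")]
E
```

```text
3.425 [ 1.94521837e+01  1.38496979e+01  8.70087006e+01 -1.11914845e-02
  7.91538344e+01  1.09518198e+02]
4.725 [-1.27052271e+01  4.96765846e+00  1.00642270e+02  3.31783046e-02
  7.43540882e+01  7.72061499e+01]
```

View pics/wp.png

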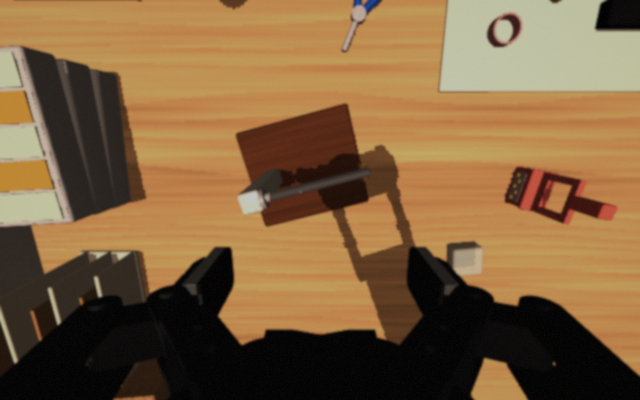

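View pics/wc.png

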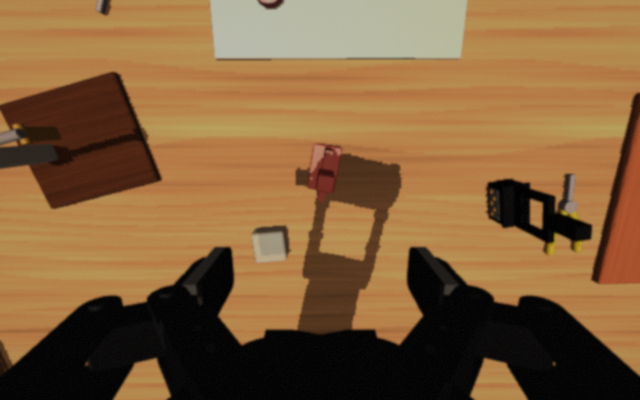

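The peg view shows the peg from (268,196) at the post to its tip at (369,172). The coral box is at about (325,168) in the second view. Next I'll measure in the clouds and enlarge the crops.

```bash
python3 - <<'E'
from h import *
def st(name,q,lo,hi):
    q=q[(q[:,2]>lo)&(q[:,2]<hi)]
    if len(q)<4: print(name,lo,len(q)); return
    r=cv2.minAreaRect(q[:,:2].astype(np.float32))
    print(name,lo,hi,len(q),"mean",q.mean(0).round(1),"min",q.min(0).round(1),"max",q.max(0).round(1),"rect",np.round(r[0],1),np.round(r[1],1),round(r[2],1))
W=np.load("wc.npz")["W"]; q=W[135:205,300:350].reshape(-1,3)
for a in ((150,160),(146,160),(104,113),(43,48),(40,50)): st("coral",q,*a)
W=np.load("wp.npz")["W"]; q=W[160:218,230:378].reshape(-1,3)
for a in ((165,182),(172,182),(60,160)): st("peg",q,*a)
# peg axis: per-column top pts
m=W[:,:,2]
for u in range(268,374,6):
    col=W[165:205,u]; k=(col[:,2]>164)
    if k.any(): print(u,np.where(k)[0].min()+165,np.where(k)[0].max()+165,np.nanmedian(col[k],0).round(1))
a=cv2.resize(cv2.imread("pics/wc.png")[130:210,285:365],None,fx=5,fy=5,interpolation=2)
b=cv2.resize(cv2.imread("pics/wp.png")[150:230,320:400],None,fx=5,fy=5,interpolation=2)
cv2.imwrite("pics/crop.png",np.hstack([a,b]))
E
```

```text
coral 150 160 310 mean [543.2 -80.3 155. ] min [533.3 -90.  150. ] max [552.6 -70.6 157.1] rect [542.6 -80.3] [17.9 18.1] 80.3
coral 146 160 322 mean [543.5 -80.4 154.7] min [533.3 -90.  146.3] max [552.7 -70.6 157.1] rect [542.7 -80.3] [17.9 18.3] 79.8
coral 104 113 199 mean [548.4 -81.3 110.2] min [513.1 -88.5 104.3] max [572.8 -72.2 111.9] rect [542.6 -80.3] [ 8.  60.2] 80.3
coral 43 48 700 mean [549.6 -78.3  46.2] min [ 509.9 -104.3   43.1] max [576.  -57.5  47.9] rect [542.6 -80.4] [38.8 62.8] 80.1
coral 40 50 712 mean [549.7 -78.4  46.2] min [ 509.9 -104.3   42.9] max [576.  -57.5  49.1] rect [542.7 -80.4] [39.  62.7] 80.4
peg 165 182 1657 mean [574.1 276.5 175.6] min [547.1 198.2 165. ] max [601.3 337.9 181.9] rect [574.7 267.6] [ 24.1 142.1] 13.8
peg 172 182 1519 mean [573.2 278.8 176.2] min [547.1 198.4 172. ] max [597.3 337.9 181.9] rect [574.8 267.6] [ 24.1 142.1] 14.0
peg 60 160 391 mean [570.4 314.6 111.5] min [552.9 204.3  60.7] max [599.  337.9 159.9] rect [573.6 268.9] [ 22.7 136.9] 12.1
268 193 204 [566.4 304.9 175. ]
274 191 200 [568.6 298.2 175.2]
280 190 198 [570.  291.8 175.8]
286 188 197 [571.6 285.5 174.8]
292 187 195 [573.3 279.1 175.2]
298 185 194 [575.1 272.8 174.8]
304 184 192 [576.5 266.4 175. ]
310 182 191 [578.3 260.1 174.9]
316 181 189 [580.1 253.8 176. ]
322 179 188 [581.4 247.5 174.7]
328 177 186 [583.5 241.2 175.5]
334 176 185 [584.4 234.9 174.4]
340 174 183 [586.4 228.7 175. ]
346 173 181 [588.1 222.5 175.6]
352 171 180 [589.7 216.3 175.4]
358 165 178 [592.8 210.1 174.9]
364 166 180 [592.4 203.9 174.4]
```

View pics/crop.png

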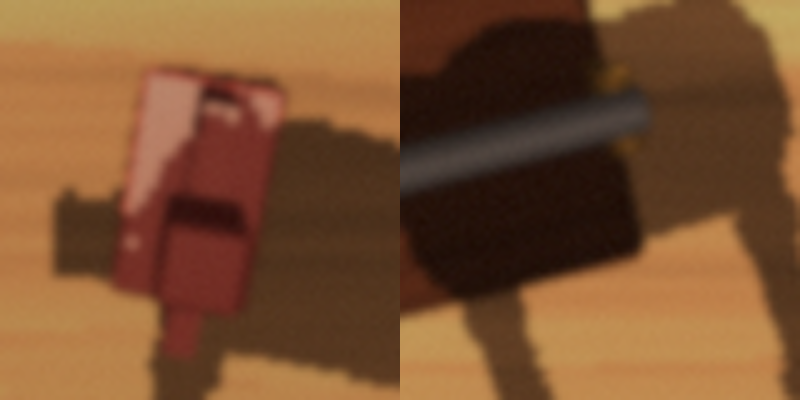

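Coral is at (542.6,-80.3) with its y axis at 80.3°. The peg tip is at about (593.5,199), with the peg axis at 104.5°. Now I'll grasp and carry to the pre-insert pose.

```bash
cat >> h.py <<'E'
def Rz(a):
    a=np.radians(a); c,s=np.cos(a),np.sin(a); return np.array([[c,s,0],[s,-c,0],[0,0,-1.]])
TIP=np.array([593.5,199.]); A=104.5; D=np.array([np.cos(np.radians(A)),np.sin(np.radians(A))])
def at(s,z): return [*(TIP+s*D),z]   # box centre s mm inward of tip
E
python3 - <<'E'
from h import *
bot.gripper_to(0.6,40)
bot.move_pose([542.6,-80.3,185],Rz(-9.7))
print(bot.move_linear([542.6,-80.3,115.5],v=100,max_force=8))
bot.gripper_to(0,50); print(bot.get_gripper_width(),bot.get_finger_force(),bot.get_ee_pos())
bot.move_linear([542.6,-80.3,206],v=120)
print(bot.get_gripper_width(),bot.get_finger_force(),bot.get_contact_force())
bot.move_linear(at(-75,206),v=150,attitude=Rz(14.5))
p,d,c=grab("wrist"); np.savez("w3",p=p,d=d,W=cloud(d,c))
p2,d2,c2=grab("scene"); np.savez("s3",p=p2,d=d2,W=cloud(d2,c2))
b=cv2.resize(p2[150:300,250:510],(780,450))
cv2.imwrite("pics/w3.png",p[...,::-1]);cv2.imwrite("pics/s3.png",b[...,::-1])
print(bot.get_ee_pos(),bot.get_time())
E
```

```text
False
0.20342504750545892 49.3216609954834 [543.30523434 -80.61751687 116.32840904]
0.2037863916342024 48.86694610118866 [-1.03975169 -0.49527264 -2.32972385]
[612.16605273 125.56387868 206.05365257] 9.5333
```

View pics/w3.png

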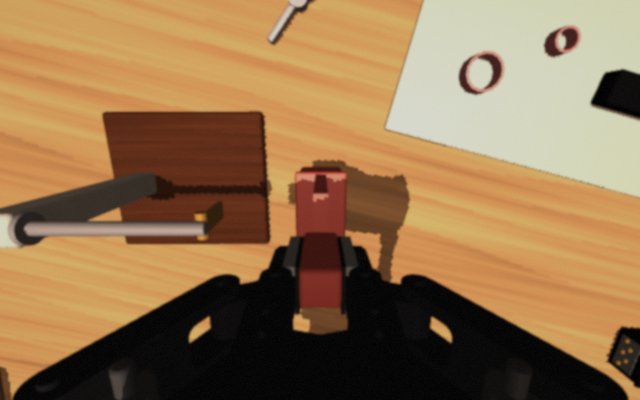

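View pics/s3.png

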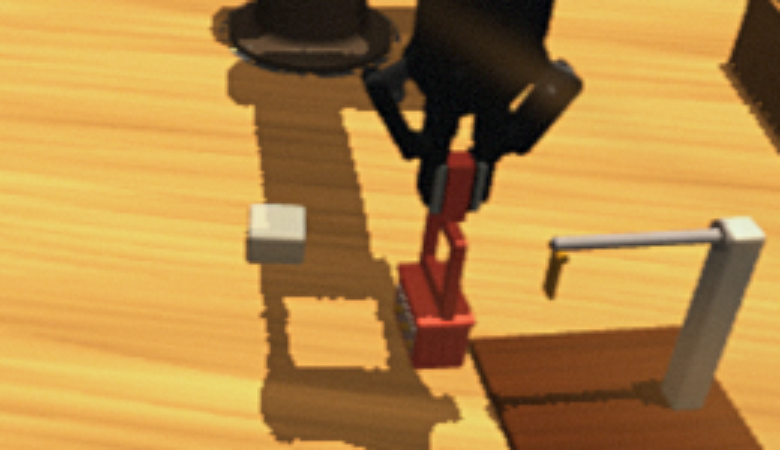

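The wrist view shows the peg level in the image, from (25,228) to (207,228), so the yaw is aligned, with the box held at (322,220). The scene crop shows the box upright with the peg at window height. I'll check the offsets in the same cloud.

```bash
python3 - <<'E'
from h import *
W=np.load("w3.npz")["W"]
def loc(q): d=q[:,:2]-TIP; return np.c_[d@D, d@[D[1],-D[0]], q[:,2]]  # inward, lateral(+x), z
q=loc(W[205:250,40:212].reshape(-1,3)); q=q[(q[:,2]>166)&(q[:,2]<180)]
print("peg",q.min(0).round(1),q.max(0).round(1),np.polyfit(q[:,0],q[:,1],1).round(3),np.percentile(q[:,2],[50,95]).round(1))
q=loc(W[160:300,285:355].reshape(-1,3))
for lo,hi in((190,207),(130,142),(125,146)):
    k=q[(q[:,2]>lo)&(q[:,2]<hi)]; print(lo,len(k),cv2.minAreaRect(k[:,:2].astype(np.float32)),np.percentile(k[:,2],[5,50,95]).round(1), np.polyfit(k[:,1],k[:,2],1).round(3),np.polyfit(k[:,0],k[:,2],1).round(3))
E
```

```text
peg [ -1.  -10.5 166. ] [114.3   8.9 178. ] [-0.006  1.132] [175.  176.6]
190 746 ((-74.59696960449219, 18.255809783935547), (23.074420928955078, 17.824296951293945), 88.83464813232422) [195.8 199.9 205.4] [ -0.21  203.953] [2.20000e-02 2.01781e+02]
130 2331 ((-75.06682586669922, 5.465478897094727), (39.07537841796875, 51.2472038269043), 0.045774348080158234) [134.4 135.7 136.8] [-4.00000e-03  1.35738e+02] [-4.00000e-03  1.35429e+02]
125 2341 ((-75.06682586669922, 5.465478897094727), (39.07537841796875, 51.2472038269043), 0.045774348080158234) [134.4 135.7 136.9] [-1.00000e-03  1.35745e+02] [-4.00000e-03  1.35459e+02]
```

```bash
python3 - <<'E'
from h import *
L=1.2*np.array([D[1],-D[0],0])
f0=np.array(bot.get_contact_force())
print(bot.move_linear(at(74,206)+L,v=60,max_force=12),bot.get_ee_pos(),bot.get_contact_force()-f0)
bot.wait(0.5)
p2,d2,c2=grab("scene"); cv2.imwrite("pics/s4.png",cv2.resize(p2[150:300,250:510],(780,450))[...,::-1])
print(bot.get_time())
E
```

```text
False [576.20368717 270.74807611 205.99300183] [-0.27326407  0.38386754 -0.62192762]
12.7167
```

View pics/s4.png

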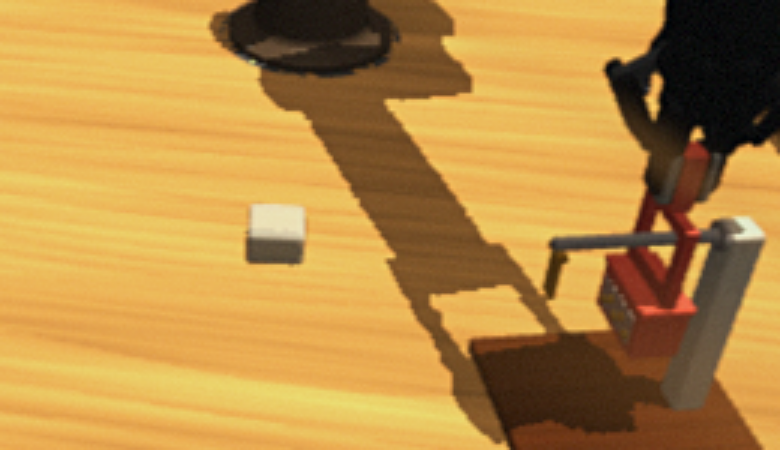

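The peg runs through the window and the flap hangs shut at (552,275), outward of the frame. I'll lower until the frame rests on the peg, then release and retreat.

```bash
python3 - <<'E'
from h import *
p=np.array(bot.get_ee_pos()); 
print(bot.move_linear(p-[0,0,19],v=15,max_force=2.5),bot.get_ee_pos(),bot.get_contact_force())
bot.gripper_to(0.3); bot.wait(0.3); bot.gripper_to(0.5); print(bot.get_ee_pos())
q=np.array(bot.get_ee_pos()); bot.move_linear(q+[0,0,110],v=80); bot.wait(0.8)
p2,d2,c2=grab("scene"); cv2.imwrite("pics/s5.png",cv2.resize(p2[150:300,250:510],(780,450))[...,::-1])
print(bot.get_time())
E
```

```text
True [576.02854788 270.91320847 192.08995111] [-0.22739976 -0.2572945   3.79909202]
[574.90807881 270.45487184 190.51057858]
16.8333
```

View pics/s5.png

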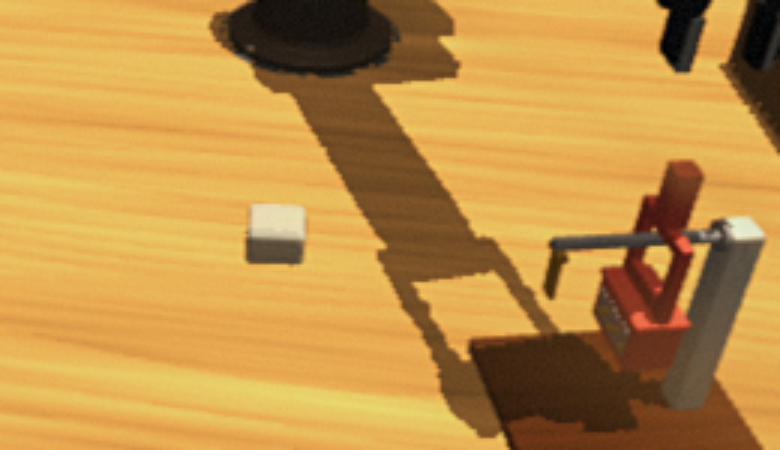

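The box hangs on the peg with the gripper clear, and the flap is shut at (552,275). One check that it has come to rest, then I'll hand in.

```bash
python3 - <<'E'
from h import *
bot.wait(1.0); a=grab("scene")[0].astype(int); bot.wait(0.7); b=grab("scene")[0].astype(int)
s=np.s_[195:280,420:500]; print("diff",abs(a-b)[s].mean(),abs(a-b)[s].max(), "ref",abs(a-b)[200:260,330:380].mean())
o=np.load("scene.npz")["p"].astype(int); print("black change",abs(a-o)[180:245,185:217].mean())
E
```

```text
diff 1.9491176470588236 14 ref 1.6402222222222222
black change 4.67099358974359
```

```bash
python3 -c "
from plant import bot
print(bot.job_done(),bot.get_time())"
```

```text
the job is handed in; nothing more can be done
the job is handed in; nothing more can be done
```

The coral box hangs at rest on the peg with the brass flap shut behind its frame, the black box was not touched, and the job is handed in after about 19 s of the 40 s allowed.

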